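# Strip a printer's feed drive for cleaning and test

## Robot

A 6-joint arm with a two-finger parallel gripper is mounted at the origin on the work surface; the furniture and walls round the work are solid. World frame = base frame: x ahead of the robot, y to its left, z up, the work surface at z = 0. Lengths are in mm, angles in rad, forces in N, time in s.
With the tool pointing down it reaches from about 350 to 875 mm from the base axis. Payload 4.2 kg.
Tool frame: the origin (TCP) lies at the very end of the fingers, on their centre line; the grasp point (between the pads) lies 19 mm behind it; z points along the fingers, y is the line along which they close (so a half turn about z gives the same grasp; the last joint's range is limited). The gripper opens to 85 mm and grips with 20 to 120 N. Pads are 22 mm wide; open, the fingers measure 114 mm over their backs; the gripper's body (76 mm by 85 mm) begins 54 mm behind the grasp point. The pads swing forward as they close: fully open they stand 13 mm farther back than shut.
Start: joints at [1.582, 0.385, 0.008, 0, -1.194, -0.259], TCP at [153.263, 605.896, 231.312] pointing down, gripper open.
Joint ranges: [-3.14, 3.14], [-1.21, 2.06], [-1.07, 1.41], [-3.16, 2.05], [-2.99, -0.16], [-3.1, 3.1]. Speed limits (rad/s): [2.79, 2.79, 3.14, 3.14, 3.14, 3.14].

## Interface

Orientations are given as a unit quaternion [x, y, z, w].
In Python, from bench import arm, optics gives the robot as it stands. The module is installed in compiled form; this text tells all that it offers.
- The arm moves only by the tool step_arm, never from a script. Its argument "motion" is a list of rows, each an object with "dr": the turn, a rotation vector about the tool's x, y, z in units of 8 degrees (1.0 is 8 degrees), a list of three; "slide": the shift along the tool's x, y, z in mm, a list of three; "jaw": the finger opening in mm, from 0 to 85.4. A call has exactly 8 rows; each row is the pose to reach, as a shift and turn from the pose commanded when the call began, along the tool's axes at that moment; what a row does not reach only later rows make up. A row lasts 1/8 s, in which the tool goes at most 62.5 mm and 10.7 degrees, less where a joint would pass 70% of its speed; a pose out of reach is approached as far as the arm can. A call with a gripper value outside its range is refused whole. The fingers move at their own pace and stop on an object; the grip force is fixed at half the most. Time passes only in rows, so rows that repeat a pose let the fingers close, or fill a call up. It gives the time, the measured TCP pose, the force, the opening and the grip force at its end, in the units of the state.
- arm.read_state(): the state, without advancing time (a new reading comes with each control period).
- optics.get_image(name): name is "side" or "top" or "wrist"; returns the picture (420x560x3 uint8, blue, green, red); there is no depth.
- optics.camera_info(name): a dict with "camera_matrix" (3x3 intrinsics, pixels), "view" (4x4, takes a point from world to camera coordinates); the wrist camera has in their place "T_tool_cam" (4x4, takes a point from camera to tool coordinates, whose origin is the TCP and whose axes are the flange's). Camera axes: x right, y up, looking along -z (the intrinsics and any distortion apply to the point x, -y, -z); pixel columns grow to the right and rows downward; lengths in mm; the calibration is good to about 2 mm. A picture is of the moment at which its call begins: read the wrist's pose just before it. camera_info takes no time and is no camera call.
- arm.job_done(): hands the job in; it is judged then, once.
The state is a dict: "clock": time; "joints": joint angles; "joint_vel": joint speeds; "joint_efforts": joint torques, N m; "position": TCP position; "ee_rot": TCP orientation; "contact_force": force on the tool from outside, world axes, zero at the start; "wrist_torque": the same for the moment, N m; "gripper_width": finger opening in mm; "grasp_force": force on a finger pad.
Only numpy, scipy, OpenCV 4.12 (cv2) and the standard library are available. Lean on these libraries where they do the work, as an engineer would, in place of code of your own. Each camera call takes 0.05 s, during which the arm holds its last target. There are 200 camera calls.

## Task

Strip the little feed drive that stands on the grey-green rubber pad, from the top down, one part at a time, lifting each straight off: put the blue knob in the small round nest, the white gear in the large round nest, the brass bearing flange lengthwise in the steel wash tray, and last the motor in the black test cradle with its plug towards the gap in the cradle's wall. Every part ends lying flat, right side up as it sat on the drive, down inside its own place, and the multimeter must not be pushed away from where it lies.

Things in the scene. Friction and masses are not known exactly. Their poses are not given: they have to be found in the camera images.
- knob_mid (a point): Centre of the blue ribbed hand knob, topmost part of the drive: cylinder 28 mm in diameter, 18 mm tall, white line on top; the point is 9 mm above its underside; z is its axis, up. Hollow below, it sits loosely (2.5 mm play) over the gear's hub, its underside on the gear's face: lift it over 6 mm to clear the hub. 25 g.
- gear_mid (a point): Centre of the white plastic gear, second from the top: 40 mm over the teeth, rim 12 mm thick, hub 14 mm in diameter standing 6 mm above it, bore 8 mm; the point is on the axis, 6 mm above the underside; z is its axis, up (hub side). It sits loosely on the last 7 mm of the motor's 5 mm shaft, on the flange's boss. 40 g.
- flange_mid (a point): Centre of the brass bearing flange, under the gear: round-ended plate 72 mm long (y), 30 wide (x), 4 thick, with a boss 20 mm in diameter, 9 mm high on top in the middle, bore 8 mm; the point is 6.5 mm above the underside; z up (boss side). Grip it by the boss, 2.5 mm below to 6.5 mm above the point. Loose on the motor's top over its shaft: lift it over 20 mm to clear. 120 to 200 g.
- motor_mid (a point): Centre of the stepper motor's square housing, bottom of the drive: 42 x 42 mm, 41 mm tall, the point 20.5 mm above its underside; a 5 mm shaft stands 20 mm above the housing; z up; the white plug sticks out towards -x, so the y sides are free for gripping. It stands loose on a grey-green rubber pad 86 mm square, 3 mm thick. 170 to 270 g.
- motor_plug (a point): Outer end of the motor's white plug (16 mm wide, 8 mm high, sticks out 8 mm), 28.5 mm towards -x from the motor's axis and 7 mm above its underside.
- knob_nest: Small round nest for the knob: grey square tile 60 x 60 mm with a round rim, 46 mm inside diameter, blue liner. Fixed. Origin at the centre of its underside, on the bench; floor 2 mm, top of the rim 6 mm above the origin.
- gear_nest: Large round nest for the gear: grey square tile 73 x 73 mm with a round rim, 58 mm inside diameter, green liner. Fixed. Origin at the centre of its underside, on the bench; floor 2 mm, top of the rim 6 mm above the origin.
- wash_tray: Shallow oblong steel tray with a dotted floor for the flange: 56 x 98 mm outside, 50 x 92 mm inside, long along its y axis. Fixed. Origin at the centre of its underside, on the bench; floor 2 mm, top of the rim 6 mm above the origin.
- motor_cradle: Black test cradle for the motor, yellow patch on its floor: base 68 x 70 mm, pocket 52 mm (x) by 54 mm (y) inside walls 4 mm thick; the wall on its -x side has a gap 34 mm wide in the middle, for the motor's plug. Fixed. Origin at the centre of its underside, under the middle of the pocket, on the bench; floor 4 mm, top of the walls 12 mm above the origin.
- multimeter: Yellow hand multimeter lying near the work, 150 x 74 mm, 45 mm tall; origin at the centre of its underside. A bystander: not to be moved.
Mind the look-alikes: they are no part of the job. What is shaped like the part that bears motor_mid but brown, pink or red is not meant.

How it is judged (in metres and radians):
On the way, in this order (a step that is already met when the one before it is completed fails the run):
1. the knob lies in the small round nest (horizontal distance between knob_mid and knob_nest below 0.012 m and height (world z) of knob_mid below 0.0135 m and angle between knob_mid's own z axis and vertical below 0.1 rad), for 0.2 s.
2. then the gear lies in the large round nest (horizontal distance between gear_mid and gear_nest below 0.012 m and height (world z) of gear_mid below 0.0105 m and angle between gear_mid's own z axis and vertical below 0.1 rad), for 0.2 s.
3. then the flange lies lengthwise in the wash tray (horizontal distance between flange_mid and wash_tray below 0.015 m and height (world z) of flange_mid below 0.011 m and angle between flange_mid's own z axis and vertical below 0.1 rad and angle between the y axis of flange_mid and the y axis of wash_tray, either way round below 0.4 rad), for 0.2 s.
4. then the motor stands in the cradle, plug at the gap (horizontal distance between motor_mid and motor_cradle below 0.01 m and height (world z) of motor_mid below 0.0275 m and angle between motor_mid's own z axis and vertical below 0.1 rad and angle between the x axis of motor_mid and the x axis of motor_cradle, either way round below 0.35 rad and x of motor_plug in the frame of motor_cradle below -0.02 m), for 0.2 s.
At the end, for the whole second after the job is handed in: Each part lies flat and upright (0.1 rad) on the floor of its own place, off its middle by less than: knob 12 mm, gear 12 mm, flange 15 mm (lengthwise within 0.4 rad), motor 10 mm (square within 0.35 rad, plug on the gap side) (all of step 1 and all of step 2 and all of step 3 and all of step 4); the robot touches nothing.
It fails at once if the multimeter was moved more than 15 mm (distance of multimeter from where it was at the start of the episode above 0.015 m).
It also fails if it takes over 112 s, if anything falls off the work surface, if the arm or the gripper's body presses on something with over 40 N, if the wrist force passes 120 N, or if a joint passes its speed limit or range.

## Working session

There is one attempt and no reset: what is moved stays moved. The work goes in short steps, Python scripts to look and compute and a tool call to move; the robot and the scene stay as the last step left them, time stands still between calls to the robot, and variables do not carry over. Pictures are saved under pics/ and viewed, at most 14 in all, crops included, and the job is handed in when it is done.

Besides the shell and the picture viewer there is one more tool, called after ">>>" as name(argument=value, ...) on one line, values as JSON. step_arm: Moves the arm, as the interface text tells. Its arguments: {"type":"object","properties":{"motion":{"type":"array","items":{"type":"object","properties":{"dr":{"type":"array","items":{"type":"number"}},"slide":{"type":"array","items":{"type":"number"}},"jaw":{"type":"number"}}}}},"required":["motion"]}

```bash
mkdir -p pics
cat > h.py <<'E'
import numpy as np, cv2
from bench import arm, optics
from scipy.spatial.transform import Rotation as R
def cam(name, st=None):
    c=optics.camera_info(name); K=np.array(c["camera_matrix"])
    if name=="wrist":
        T=np.eye(4);T[:3,:3]=R.from_quat(st["ee_rot"]).as_matrix();T[:3,3]=st["position"]
        M=T@np.array(c["T_tool_cam"])
    else: M=np.linalg.inv(np.array(c["view"]))
    return K,M,c.get("distortion")
def ray(name,px,st=None):
    K,M,d=cam(name,st); p=np.atleast_2d(np.array(px,float))
    v=np.c_[p,np.ones(len(p))]@np.linalg.inv(K).T*[1,-1,-1]
    return M[:3,3],v@M[:3,:3].T
def onplane(name,px,z,st=None):
    o,v=ray(name,px,st); return o+v*((z-o[2])/v[:,2])[:,None]
def proj(name,P,st=None):
    K,M,d=cam(name,st); q=(np.atleast_2d(P)-M[:3,3])@M[:3,:3]*[1,-1,-1]
    q=q@K.T; return q[:,:2]/q[:,2:]
E
python3 - <<'E'
from h import *
s=arm.read_state(); print(s)
for n in("top","side","wrist"):
    cv2.imwrite(f"pics/{n}0.png",optics.get_image(n)); c=optics.camera_info(n);print(n,{k:np.round(v,3).tolist() if not isinstance(v,str) else v for k,v in c.items()})
E
```

```text
{'clock': 0.0, 'joints': array([ 1.58160514e+00,  3.85579388e-01,  6.64174013e-03, -5.30579676e-04,
       -1.19397854e+00, -2.58577834e-01]), 'joint_vel': array([-1.38212997e-03, -9.75713828e-04, -4.55966293e-06, -1.18056708e-03,
        6.80018885e-04,  2.72717654e-04]), 'joint_efforts': array([-5.06738979e-04, -3.92285299e+01,  1.88403815e+01,  4.18626264e+00,
       -4.56544323e-03, -3.11189048e-06]), 'position': array([153.11894269, 605.36131924, 230.20933002]), 'ee_rot': array([ 9.92323436e-01, -1.23664926e-01, -1.02005811e-04,  1.08344293e-03]), 'contact_force': array([-0.74431885,  0.20893066,  0.38743635]), 'wrist_torque': array([-0.02074103, -0.01863686, -0.02413327]), 'grasp_force': 0.0, 'gripper_width': 85.34220075174525}
top {'camera_matrix': [[402.164, 0.0, 282.076], [0.0, 402.164, 201.766], [0.0, 0.0, 1.0]], 'view': [[-0.009, -1.0, -0.019, -77.782], [0.996, -0.011, 0.091, -513.077], [-0.091, -0.018, 0.996, -1040.794], [0.0, 0.0, 0.0, 1.0]]}
side {'camera_matrix': [[522.832, 0.0, 283.606], [0.0, 522.832, 213.102], [0.0, 0.0, 1.0]], 'view': [[-0.979, -0.206, -0.008, 456.106], [0.115, -0.579, 0.807, -177.604], [-0.17, 0.789, 0.591, -1011.715], [0.0, 0.0, 0.0, 1.0]]}
wrist {'camera_matrix': [[362.356, 0.0, 283.813], [0.0, 362.356, 217.491], [0.0, 0.0, 1.0]], 'T_tool_cam': [[0.0, 0.965, 0.261, 66.163], [1.0, -0.0, 0.001, -0.377], [0.001, 0.261, -0.965, -141.438], [0.0, 0.0, 0.0, 1.0]]}
```

View pics/top0.png

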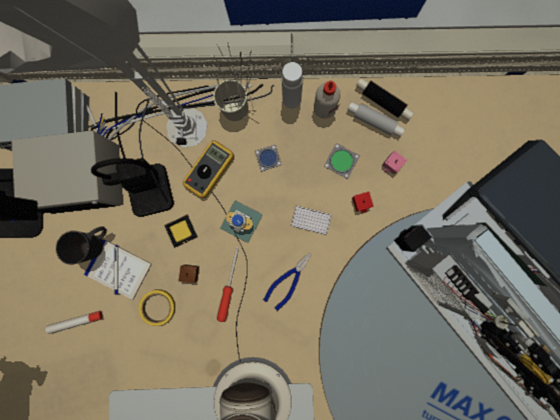

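View pics/side0.png

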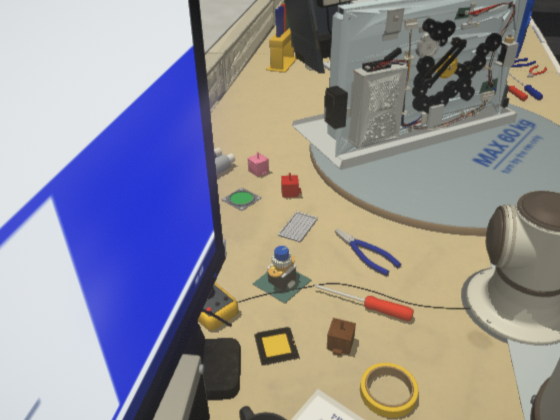

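The top view shows the drive on the pad at (239,221), the small blue nest at (267,158), the large green nest at (341,161), the tray at (311,220), the cradle at (180,232) and the multimeter at (209,168). The motor-shaped things are brown (189,273), red (363,202), pink (395,162), and the one under the knob at (239,221). The last is the one meant, because it stands on the grey-green pad and carries the blue knob. I'll confirm this in an enlarged crop.

Run:
```python
from h import *
t=cv2.imread("pics/top0.png")
a=cv2.resize(t[125:275,150:360],None,fx=3.8,fy=3.8,interpolation=cv2.INTER_CUBIC)
cv2.imwrite("pics/topc.png",a)
s=cv2.imread("pics/side0.png")
cv2.imwrite("pics/sidec.png",cv2.resize(s[170:370,190:390],None,fx=3,fy=3,interpolation=cv2.INTER_CUBIC))
hsv=cv2.cvtColor(t,cv2.COLOR_BGR2HSV)
def blobs(lo,hi,roi,z,nm):
    x0,y0,x1,y1=roi; m=np.zeros(t.shape[:2],np.uint8); m[y0:y1,x0:x1]=cv2.inRange(hsv,lo,hi)[y0:y1,x0:x1]
    cs,_=cv2.findContours(m,cv2.RETR_EXTERNAL,cv2.CHAIN_APPROX_NONE)
    for c in cs:
        if cv2.contourArea(c)>25:
            w=onplane("top",c[:,0],z)[:,:2].astype(np.float32)
            r=cv2.minAreaRect(w); print(nm,c[:,0].mean(0).round(1),"rect",np.round(r[0],1),np.round(r[1],1),round(r[2],1))
blobs((95,90,40),(125,255,255),(250,140,285,175),2,"knobnest")
blobs((45,90,40),(85,255,255),(325,140,360,180),2,"gearnest")
blobs((20,120,80),(35,255,255),(160,210,205,250),4,"cradle patch")
blobs((0,0,0),(180,255,60),(160,210,205,250),12,"cradle black")
blobs((0,0,120),(180,50,255),(285,200,335,240),6,"tray")
blobs((95,120,60),(125,255,255),(225,205,255,240),90,"knob")
blobs((60,30,30),(100,255,255),(215,190,270,245),3,"pad")
```

```text
knobnest [267.8 157.4] rect [635.8 -45.1] [41.  40.6] 44.2
gearnest [341.6 160.1] rect [ 625.8 -245. ] [54.7 55.8] 70.5
cradle patch [180.4 230.6] rect [438.6 191.6] [46.3 47.1] 25.1
cradle black [180.6 231. ] rect [438.6 188.7] [65.  66.3] 25.7
tray [311.5 218.7] rect [ 464.9 -158.8] [98.3 55.9] 75.3
knob [237.1 220. ] rect [462.1  27.8] [24.6 24.4] 44.8
pad [241.5 221.8] rect [462.5  28.2] [83.1 84.1] 61.9
```

View pics/topc.png

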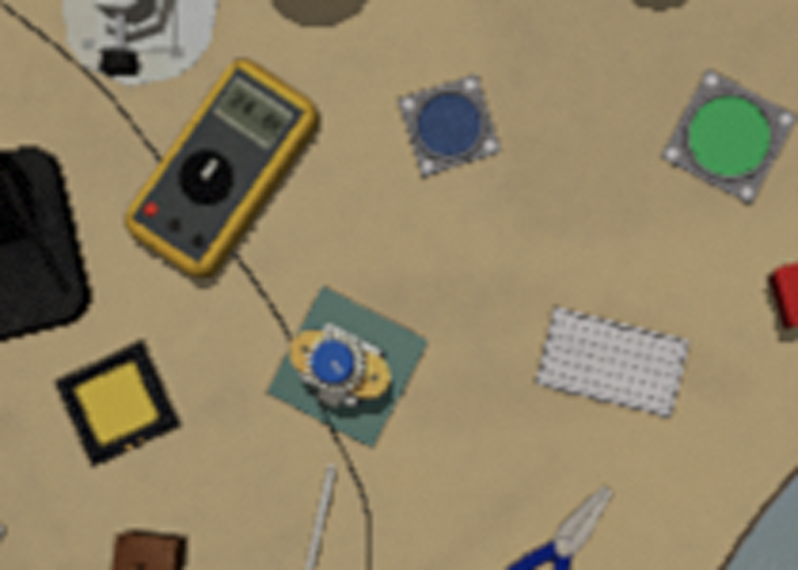

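View pics/sidec.png

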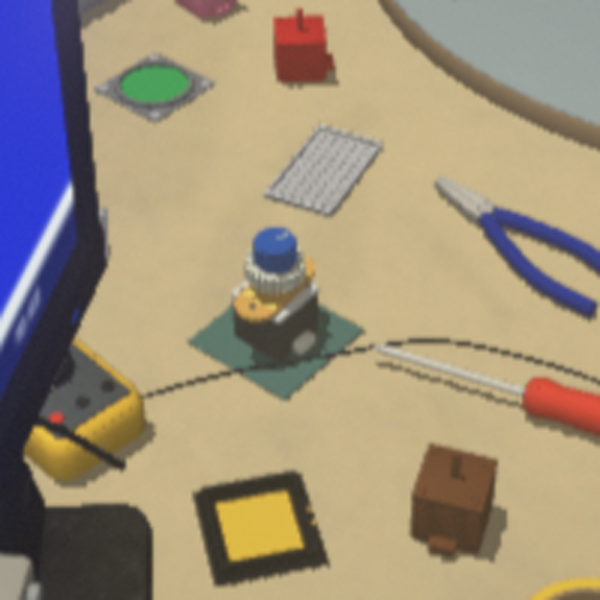

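The crops confirm it. The drive is the blue knob, white gear, brass flange and dark motor on the grey-green pad, with the plug facing the robot at crop (337,395). The cradle's gap also faces the robot, at crop (135,445). Next I move above the drive, swinging round close to the base.

```bash
cat >> h.py <<'E'
def go(P,yaw=None):
    s=arm.read_state(); A=R.from_quat(s["ee_rot"]).as_matrix()
    y0=np.degrees(np.arctan2(A[1,0],A[0,0]))
    d=A.T@(np.array(P,float)-s["position"])
    rz=0 if yaw is None else -((yaw-y0+180)%360-180)/8
    return "slide",d.round(1).tolist(),"drz",round(rz,2),"tilt deg",np.degrees(A[:2,2]).round(2).tolist(),"yaw",round(y0,1),"t",round(s["clock"],2)
E
python3 - <<'E'
from h import *
print(go([300,400,250],-20)); print(go([410,200,230],-25));print(go([462,28,210],-25))
E
```

```text
('slide', [192.8, 163.2, -19.2], 'drz', np.float64(0.72), 'tilt deg', [-0.02, -0.09], 'yaw', np.float64(-14.2), 't', 0.15)
('slide', [348.5, 330.1, 1.1], 'drz', np.float64(1.35), 'tilt deg', [-0.02, -0.09], 'yaw', np.float64(-14.2), 't', 0.15)
('slide', [441.1, 484.0, 21.3], 'drz', np.float64(1.35), 'tilt deg', [-0.02, -0.09], 'yaw', np.float64(-14.2), 't', 0.15)
```

>>> step_arm(motion=[{"dr":[0,0,0.1],"slide":[50,40,-5],"jaw":60},{"dr":[0,0,0.3],"slide":[90,80,-10],"jaw":60},{"dr":[0,0,0.5],"slide":[135,120,-15],"jaw":60},{"dr":[0,0,0.7],"slide":[180,160,-19],"jaw":60},{"dr":[0,0,0.9],"slide":[215,200,-19],"jaw":60},{"dr":[0,0,1.1],"slide":[250,240,-19],"jaw":60},{"dr":[0,0,1.3],"slide":[290,280,-15],"jaw":60},{"dr":[0,0,1.35],"slide":[330,320,-10],"jaw":60}])

```text
clock: 1.15
position: [395.2, 213.1, 241.4]
ee_rot: [0.976, -0.216, 0.0, -0.0]
contact_force: [0.6, 0.3, -0.8]
gripper_width: 59.6
grasp_force: 0.0
```

```bash
python3 -c "
from h import *
print(go([455,28,210],-25), arm.read_state()['position'])"
```

```text
('slide', [132.4, 142.6, 31.3], 'drz', np.float64(0.0), 'tilt deg', [0.03, 0.03], 'yaw', np.float64(-25.0), 't', 1.15) [395.18497372 213.10440213 241.40371301]
```

>>> step_arm(motion=[{"dr":[0,0,0],"slide":[35,40,8],"jaw":60},{"dr":[0,0,0],"slide":[70,80,16],"jaw":60},{"dr":[0,0,0],"slide":[105,115,24],"jaw":60},{"dr":[0,0,0],"slide":[132,142,30],"jaw":60},{"dr":[0,0,0],"slide":[132,142,30],"jaw":60},{"dr":[0,0,0],"slide":[132,142,30],"jaw":60},{"dr":[0,0,0],"slide":[132,142,30],"jaw":60},{"dr":[0,0,0],"slide":[132,142,30],"jaw":60}])

```text
clock: 2.15
position: [454.2, 31.1, 211.5]
ee_rot: [0.976, -0.216, 0.0, -0.0]
contact_force: [-0.4, -0.2, -0.1]
gripper_width: 59.9
grasp_force: 0.0
```

Run:
```python
from h import *
s=arm.read_state(); im=optics.get_image("wrist"); cv2.imwrite("pics/w1.png",im)
import pickle; pickle.dump(s,open("w1.pkl","wb"))
hsv=cv2.cvtColor(im,cv2.COLOR_BGR2HSV)
m=cv2.inRange(hsv,(95,120,50),(125,255,255))
cs,_=cv2.findContours(m,cv2.RETR_EXTERNAL,cv2.CHAIN_APPROX_NONE)
print(s["position"])
for c in cs:
    if cv2.contourArea(c)>100:
        w=onplane("wrist",c[:,0],87,s)[:,:2].astype(np.float32); print(c[:,0].mean(0),cv2.minEnclosingCircle(w))
```

```text
[454.22302427  31.08288787 211.53325153]
[454.94198895 276.58287293] ((342.7901306152344, -71.79820251464844), 42.17766189575195)
[280.27192982 194.19298246] ((466.1094970703125, 29.02242660522461), 14.93483829498291)
```

View pics/w1.png

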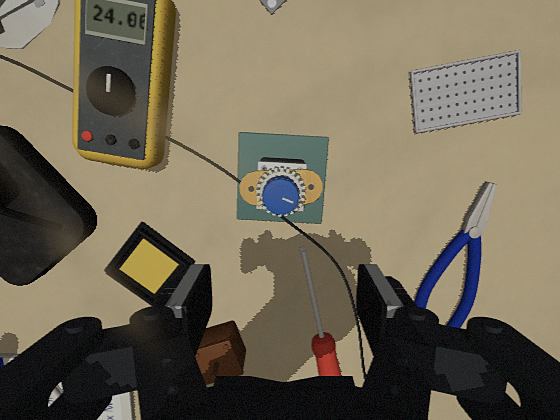

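The wrist view shows the drive at (280,190): knob on top, gear below it, and the flange ends at about (250,188) and (313,186). Multimeter, tray and cradle are clear of the fingers. Now I grasp the knob.

Run:
```python
from h import *
print(go([464,28.5,100],-23.5)); print(go([464,28.5,72],-23.5))
```

```text
('slide', [9.9, -1.8, 111.5], 'drz', np.float64(-0.18), 'tilt deg', [0.02, 0.01], 'yaw', np.float64(-24.9), 't', 2.2)
('slide', [9.9, -1.8, 139.5], 'drz', np.float64(-0.18), 'tilt deg', [0.02, 0.01], 'yaw', np.float64(-24.9), 't', 2.2)
```

>>> step_arm(motion=[{"dr":[0,0,-0.2],"slide":[10,-2,40],"jaw":55},{"dr":[0,0,-0.2],"slide":[10,-2,90],"jaw":55},{"dr":[0,0,-0.2],"slide":[10,-2,120],"jaw":55},{"dr":[0,0,-0.2],"slide":[10,-2,130],"jaw":55},{"dr":[0,0,-0.2],"slide":[10,-2,138],"jaw":55},{"dr":[0,0,-0.2],"slide":[10,-2,140],"jaw":55},{"dr":[0,0,-0.2],"slide":[10,-2,140],"jaw":55},{"dr":[0,0,-0.2],"slide":[10,-2,140],"jaw":55}])

```text
clock: 3.2
position: [464.7, 28.0, 72.0]
ee_rot: [0.979, -0.203, 0.001, -0.0]
contact_force: [0.1, -0.5, 0.7]
gripper_width: 55.0
grasp_force: 0.0
```

Run:
```python
from h import *
s=arm.read_state(); im=optics.get_image("wrist"); cv2.imwrite("pics/w2.png",im); print(go([464,28.5,72],-23.5))
cv2.imwrite("pics/w2c.png",cv2.resize(im[100:420,120:450],None,fx=1.8,fy=1.8))
print(proj("wrist",[[464,28.5,87],[464,28.5,s["position"][2]]],s))
```

```text
('slide', [-0.8, -0.3, -0.1], 'drz', np.float64(0.01), 'tilt deg', [0.08, 0.03], 'yaw', np.float64(-23.4), 't', 3.25)
[[284.49381143 299.39949567]
 [284.49666326 282.56153582]]
```

View pics/w2c.png

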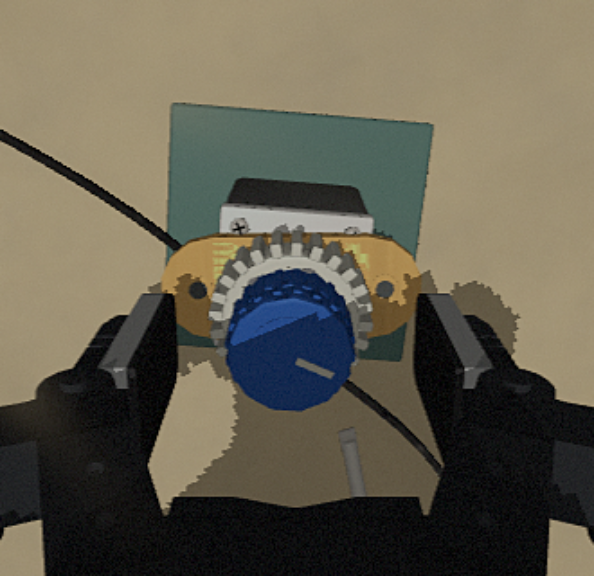

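The close-up shows the knob centred between the fingers, top centre at crop (291,352), with the fingertips beside it above the gear. The motor and pad edges are turned about 5° from the flange. Closing and lifting now.

>>> step_arm(motion=[{"dr":[0,0,0],"slide":[0.5,0,0],"jaw":40},{"dr":[0,0,0],"slide":[0.5,0,0],"jaw":20},{"dr":[0,0,0],"slide":[0.5,0,0],"jaw":20},{"dr":[0,0,0],"slide":[0.5,0,0],"jaw":20},{"dr":[0,0,0],"slide":[0.5,0,0],"jaw":20},{"dr":[0,0,0],"slide":[0.5,0,-4],"jaw":20},{"dr":[0,0,0],"slide":[0.5,0,-10],"jaw":20},{"dr":[0,0,0],"slide":[0.5,0,-25],"jaw":20}])

```text
clock: 4.25
position: [464.1, 27.4, 96.1]
ee_rot: [0.979, -0.203, -0.001, 0.0]
contact_force: [-0.9, -0.4, -0.9]
gripper_width: 25.5
grasp_force: 59.0
```

Run:
```python
from h import *
im=optics.get_image("side")
cv2.imwrite("pics/s1.png",cv2.resize(im[170:320,200:360],None,fx=3.5,fy=3.5,interpolation=cv2.INTER_CUBIC))
print(go([635.8,-45,120])); print(go([635.8,-45,11]))
```

```text
('slide', [185.0, -0.5, -21.2], 'drz', 0, 'tilt deg', [0.17, 0.04], 'yaw', np.float64(-23.4), 't', 4.3)
('slide', [184.8, -0.3, 87.8], 'drz', 0, 'tilt deg', [0.17, 0.04], 'yaw', np.float64(-23.4), 't', 4.3)
```

View pics/s1.png

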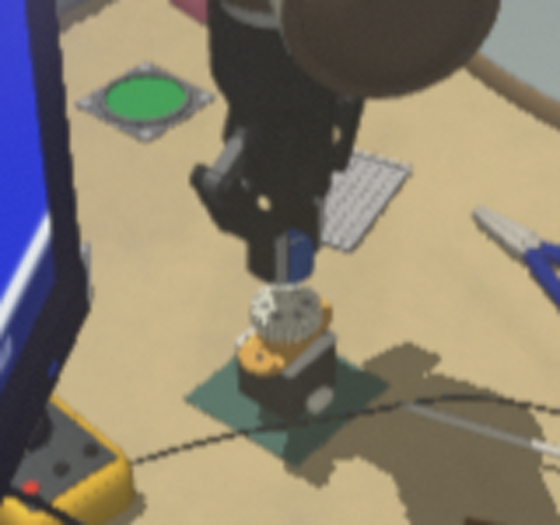

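The side view shows the knob held between the fingertips, with the gear left in place on the drive. I'll check the knob's offset in the grip with the wrist camera.

Run:
```python
from h import *
s=arm.read_state(); im=optics.get_image("wrist"); cv2.imwrite("pics/w3.png",im)
cv2.imwrite("pics/w3c.png",cv2.resize(im[180:400,180:390],None,fx=2.5,fy=2.5))
p=s["position"];A=R.from_quat(s["ee_rot"]).as_matrix()
for z in (-16,-14): print(z,proj("wrist",[p+A@[0,0,z],p+A@[14,0,z],p+A@[-14,0,z]],s).round(0).tolist())
```

```text
-16 [[285.0, 299.0], [285.0, 265.0], [285.0, 331.0]]
-14 [[285.0, 296.0], [285.0, 263.0], [285.0, 328.0]]
```

View pics/w3c.png

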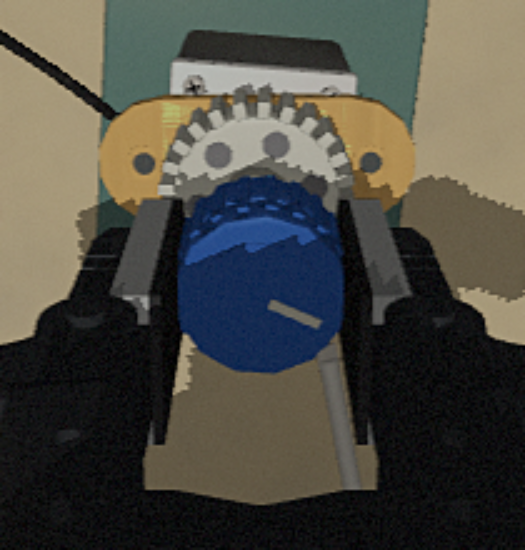

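The knob sits straight and centred in the pads, at crop (262,295). Moving it towards its nest.

>>> step_arm(motion=[{"dr":[0,0,0],"slide":[0,0,-30],"jaw":20},{"dr":[0,0,0],"slide":[30,0,-40],"jaw":20},{"dr":[0,0,0],"slide":[70,0,-40],"jaw":20},{"dr":[0,0,0],"slide":[105,0,-40],"jaw":20},{"dr":[0,0,0],"slide":[115,0,-40],"jaw":20},{"dr":[0,0,0],"slide":[115,0,-40],"jaw":20},{"dr":[0,0,0],"slide":[115,0,-40],"jaw":20},{"dr":[0,0,0],"slide":[115,0,-40],"jaw":20}])

```text
clock: 5.35
position: [569.5, -17.6, 136.5]
ee_rot: [0.979, -0.202, -0.0, -0.0]
contact_force: [0.1, 0.3, -0.4]
gripper_width: 25.4
grasp_force: 59.0
```

```bash
cat >> h.py <<'E'
def liner(lo,hi,z,amin=300,name="wrist"):
    s=arm.read_state(); im=optics.get_image(name); hsv=cv2.cvtColor(im,cv2.COLOR_BGR2HSV)
    cs,_=cv2.findContours(cv2.inRange(hsv,lo,hi),cv2.RETR_EXTERNAL,cv2.CHAIN_APPROX_NONE)
    for c in cs:
        if cv2.contourArea(c)>amin:
            w=onplane(name,c[:,0],z,s)[:,:2].astype(np.float32)
            print(c[:,0].mean(0).round(),"ell",np.round(cv2.fitEllipse(w)[0],1),np.round(cv2.fitEllipse(w)[1],1),"rect",[np.round(q,1) for q in cv2.minAreaRect(w)])
    return im,s
E
python3 - <<'E'
from h import *
im,s=liner((95,60,30),(125,255,255),2); cv2.imwrite("pics/w4.png",im); print(go([635.8,-45,120]))
E
```

```text
[284. 289.] ell [503.2  11.5] [57.7 72.7] rect [array([503.5,  10.9]), array([55.7, 72.2]), np.float64(65.3)]
[280. 110.] ell [637.2 -43.2] [44.9 45. ] rect [array([637.1, -43.1]), array([45.4, 44.8]), np.float64(66.7)]
('slide', [71.6, -1.1, 16.6], 'drz', 0, 'tilt deg', [0.01, 0.01], 'yaw', np.float64(-23.4), 't', 5.4)
```

>>> step_arm(motion=[{"dr":[0,0,0],"slide":[45,-2,0],"jaw":20},{"dr":[0,0,0],"slide":[72,-3,20],"jaw":20},{"dr":[0,0,0],"slide":[72,-3,60],"jaw":20},{"dr":[0,0,0],"slide":[72,-3,100],"jaw":20},{"dr":[0,0,0],"slide":[72,-3,118],"jaw":20},{"dr":[0,0,0],"slide":[72,-3,128],"jaw":20},{"dr":[0,0,0],"slide":[72,-3,128],"jaw":20},{"dr":[0,0,0],"slide":[72,-3,128],"jaw":20}])

```text
clock: 6.4
position: [638.6, -43.7, 9.9]
ee_rot: [0.979, -0.203, 0.001, -0.0]
contact_force: [0.9, -0.8, -0.7]
gripper_width: 25.5
grasp_force: 59.0
```

>>> step_arm(motion=[{"dr":[0,0,0],"slide":[0,0,0],"jaw":28},{"dr":[0,0,0],"slide":[0,0,0],"jaw":32},{"dr":[0,0,0],"slide":[0,0,0],"jaw":40},{"dr":[0,0,0],"slide":[0,0,-5],"jaw":45},{"dr":[0,0,0],"slide":[0,0,-40],"jaw":60},{"dr":[0,0,0],"slide":[-40,0,-90],"jaw":60},{"dr":[0,0,0],"slide":[-70,0,-110],"jaw":60},{"dr":[0,0,0],"slide":[-70,0,-110],"jaw":60}])

```text
clock: 7.4
position: [573.0, -15.3, 121.2]
ee_rot: [0.979, -0.202, 0.002, -0.001]
contact_force: [-0.4, 0.3, 0.3]
gripper_width: 59.8
grasp_force: 0.0
```

Run:
```python
from h import *
im,s=liner((95,60,30),(125,255,255),20); cv2.imwrite("pics/w5.png",im[20:260,120:440]); print(go([464.5,28,140]),go([464.5,28,58]))
```

```text
[285. 114.] ell [636.9 -43.1] [41.8 42.1] rect [array([636.9, -43.1]), array([42.1, 41.5]), np.float64(66.7)]
('slide', [-117.3, 3.0, -20.4], 'drz', 0, 'tilt deg', [0.16, 0.04], 'yaw', np.float64(-23.3), 't', 7.45) ('slide', [-117.5, 3.2, 61.6], 'drz', 0, 'tilt deg', [0.16, 0.04], 'yaw', np.float64(-23.3), 't', 7.45)
```

View pics/w5.png

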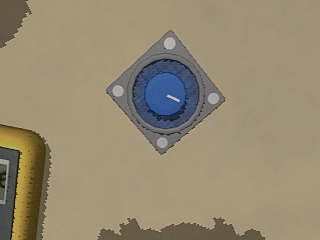

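The knob lies centred in its nest, crop (167,93). Back to the gear.

>>> step_arm(motion=[{"dr":[0,0,0],"slide":[-40,1,-15],"jaw":60},{"dr":[0,0,0],"slide":[-80,2,-10],"jaw":60},{"dr":[0,0,0],"slide":[-112,2.5,0],"jaw":60},{"dr":[0,0,0],"slide":[-117,2.7,25],"jaw":60},{"dr":[0,0,0],"slide":[-117,2.7,50],"jaw":60},{"dr":[0,0,0],"slide":[-117,2.7,61],"jaw":60},{"dr":[0,0,0],"slide":[-117,2.7,64],"jaw":60},{"dr":[0,0,0],"slide":[-117,2.7,64],"jaw":60}])

```text
clock: 8.45
position: [465.4, 27.9, 54.4]
ee_rot: [0.979, -0.203, 0.0, -0.0]
contact_force: [-0.5, 0.1, 0.4]
gripper_width: 59.9
grasp_force: 0.0
```

Run:
```python
from h import *
print(go([464.7,28.5,56.5],-23.5))
s=arm.read_state(); im=optics.get_image("wrist"); cv2.imwrite("pics/w6c.png",cv2.resize(im[150:400,150:420],None,fx=2.2,fy=2.2))
print((proj("wrist",[[464.7,28.5,75],[484.7,28.5,69]],s)-[150,150])*2.2)
```

```text
('slide', [-0.9, -0.3, -2.1], 'drz', np.float64(0.01), 'tilt deg', [0.02, -0.0], 'yaw', np.float64(-23.4), 't', 8.45)
[[295.45650363 344.72104503]
 [248.6427722  229.53232542]]
```

View pics/w6c.png

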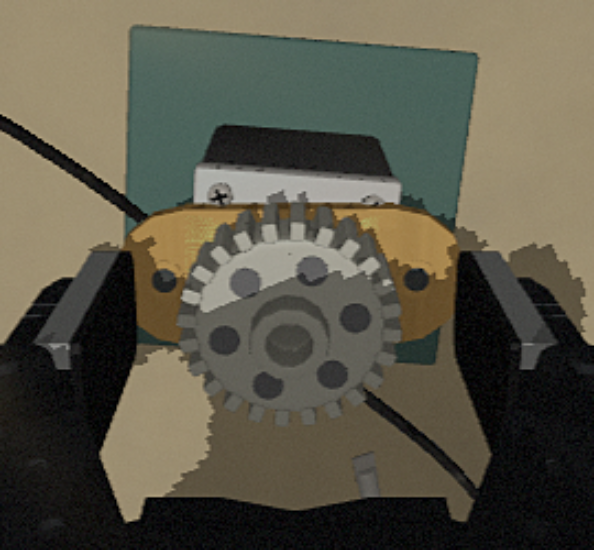

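The gear's hub is at crop (290,345), midway between the open fingers. Gripping and lifting it.

>>> step_arm(motion=[{"dr":[0,0,0],"slide":[-0.5,-1,-1],"jaw":48},{"dr":[0,0,0],"slide":[-0.5,-1,-1],"jaw":33},{"dr":[0,0,0],"slide":[-0.5,-1,-1],"jaw":33},{"dr":[0,0,0],"slide":[-0.5,-1,-1],"jaw":33},{"dr":[0,0,0],"slide":[-0.5,-1,-1],"jaw":33},{"dr":[0,0,0],"slide":[-0.5,-1,-5],"jaw":33},{"dr":[0,0,0],"slide":[-0.5,-1,-12],"jaw":33},{"dr":[0,0,0],"slide":[-0.5,-1,-25],"jaw":33}])

```text
clock: 9.5
position: [464.5, 28.9, 79.7]
ee_rot: [0.979, -0.203, -0.0, 0.0]
contact_force: [0.4, -0.5, -0.8]
gripper_width: 37.1
grasp_force: 60.0
```

Run:
```python
from h import *
im=optics.get_image("side");cv2.imwrite("pics/s2.png",cv2.resize(im[170:320,200:360],None,fx=3.5,fy=3.5,interpolation=cv2.INTER_CUBIC))
print(go([626,-244,130])); print(go([626+1.2-70,-244+1.5,130]))
```

```text
('slide', [255.5, 187.3, -48.0], 'drz', 0, 'tilt deg', [0.18, 0.04], 'yaw', np.float64(-23.4), 't', 9.55)
('slide', [191.7, 213.3, -48.3], 'drz', 0, 'tilt deg', [0.18, 0.04], 'yaw', np.float64(-23.4), 't', 9.55)
```

View pics/s2.png

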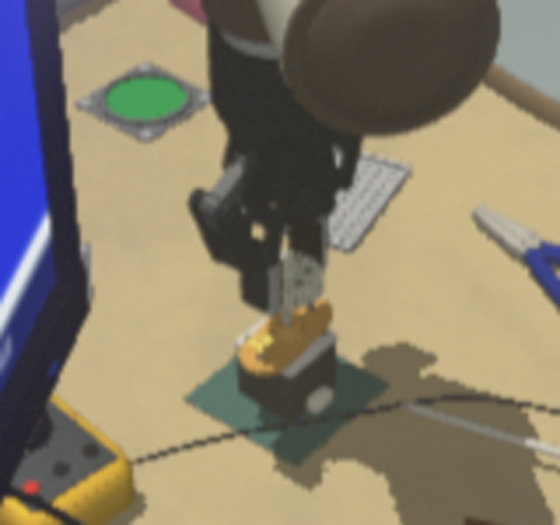

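The side view shows the gear lifted clear of the flange, but it may be tilted in the grip, around (300,285). I'll check from the wrist camera.

Run:
```python
from h import *
s=arm.read_state(); im=optics.get_image("wrist"); cv2.imwrite("pics/w7.png",im)
cv2.imwrite("pics/w7c.png",cv2.resize(im[150:400,150:420],None,fx=2.2,fy=2.2))
p=s["position"];A=R.from_quat(s["ee_rot"]).as_matrix()
q=np.array([p+A@v for v in([0,0,-13.5],[18,0,-13.5],[-20,0,-13.5],[0,20,-13.5],[0,-20,-13.5],[0,0,-19.5])])
print(((proj("wrist",q,s)-150)*2.2).round(0).tolist())
```

```text
[[297.0, 320.0], [297.0, 225.0], [297.0, 420.0], [410.0, 320.0], [184.0, 320.0], [297.0, 337.0]]
```

View pics/w7c.png

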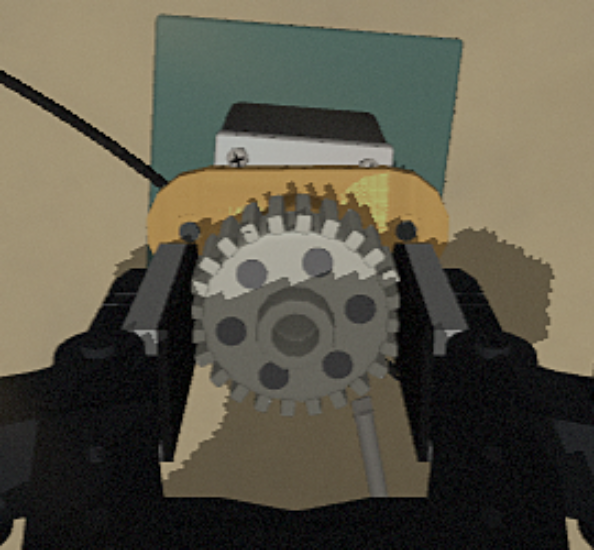

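The gear is flat and centred in the grip: its six holes centre on crop (296,319), as predicted. Carrying it towards the large nest.

>>> step_arm(motion=[{"dr":[0,0,0],"slide":[0,0,-48],"jaw":33},{"dr":[0,0,0],"slide":[30,33,-48],"jaw":33},{"dr":[0,0,0],"slide":[65,72,-48],"jaw":33},{"dr":[0,0,0],"slide":[100,111,-48],"jaw":33},{"dr":[0,0,0],"slide":[135,150,-48],"jaw":33},{"dr":[0,0,0],"slide":[170,190,-48],"jaw":33},{"dr":[0,0,0],"slide":[191,213,-48],"jaw":33},{"dr":[0,0,0],"slide":[191,213,-48],"jaw":33}])

```text
clock: 10.6
position: [555.5, -244.3, 126.6]
ee_rot: [0.979, -0.204, -0.0, 0.0]
contact_force: [-0.3, 0.0, -0.0]
gripper_width: 37.1
grasp_force: 60.3
```

Run:
```python
from h import *
im,s=liner((45,90,30),(85,255,255),2); cv2.imwrite("pics/w8.png",im); print(go([627,-243,3]))
```

```text
[243. 120.] ell [ 626.6 -243.4] [56.8 57.2] rect [array([ 626.7, -243.3]), array([57.4, 57.2]), np.float64(2.6)]
('slide', [66.1, -28.7, 123.6], 'drz', 0, 'tilt deg', [-0.06, 0.03], 'yaw', np.float64(-23.5), 't', 10.65)
```

>>> step_arm(motion=[{"dr":[0,0,0],"slide":[35,-15,0],"jaw":33},{"dr":[0,0,0],"slide":[66,-28.7,20],"jaw":33},{"dr":[0,0,0],"slide":[66,-28.7,60],"jaw":33},{"dr":[0,0,0],"slide":[66,-28.7,95],"jaw":33},{"dr":[0,0,0],"slide":[66,-28.7,112],"jaw":33},{"dr":[0,0,0],"slide":[66,-28.7,118],"jaw":33},{"dr":[0,0,0],"slide":[66,-28.7,121],"jaw":33},{"dr":[0,0,0],"slide":[66,-28.7,121],"jaw":33}])

```text
clock: 11.65
position: [628.2, -242.2, 7.6]
ee_rot: [0.979, -0.203, 0.001, -0.0]
contact_force: [0.1, 0.5, -0.6]
gripper_width: 37.1
grasp_force: 60.3
```

>>> step_arm(motion=[{"dr":[0,0,0],"slide":[0,0,0],"jaw":40},{"dr":[0,0,0],"slide":[0,0,0],"jaw":44},{"dr":[0,0,0],"slide":[0,0,0],"jaw":50},{"dr":[0,0,0],"slide":[0,0,-5],"jaw":56},{"dr":[0,0,0],"slide":[0,0,-40],"jaw":60},{"dr":[0,0,0],"slide":[-40,0,-90],"jaw":60},{"dr":[0,0,0],"slide":[-70,0,-120],"jaw":60},{"dr":[0,0,0],"slide":[-70,0,-120],"jaw":60}])

```text
clock: 12.65
position: [563.5, -214.1, 130.3]
ee_rot: [0.979, -0.202, 0.003, -0.0]
contact_force: [0.2, 0.4, 0.8]
gripper_width: 60.3
grasp_force: 0.0
```

Run:
```python
from h import *
s=arm.read_state(); im=optics.get_image("wrist"); cv2.imwrite("pics/w9.png",im)
hsv=cv2.cvtColor(im,cv2.COLOR_BGR2HSV)
g=cv2.inRange(hsv,(45,90,30),(85,255,255)); cs,_=cv2.findContours(g,cv2.RETR_EXTERNAL,cv2.CHAIN_APPROX_NONE)
c=max(cs,key=cv2.contourArea); m=np.zeros_like(g); cv2.drawContours(m,[cv2.convexHull(c)],-1,255,-1)
m=cv2.morphologyEx(m&~g,cv2.MORPH_OPEN,np.ones((5,5)))
w=onplane("wrist",c[:,0],2,s);print("liner",cv2.minEnclosingCircle(w[:,:2].astype(np.float32)))
cs,_=cv2.findContours(m,cv2.RETR_EXTERNAL,cv2.CHAIN_APPROX_NONE)
for c in cs:
    if cv2.contourArea(c)>100:
        e=cv2.fitEllipse(onplane("wrist",c[:,0],14,s)[:,:2].astype(np.float32)); print("gear",np.round(e[0],1),np.round(e[1],1))
print(go([465,28.5,130]))
```

```text
liner ((626.61767578125, -243.43795776367188), 29.046743392944336)
gear [ 627.5 -241.6] [34.1 35.5]
('slide', [-186.8, -183.7, -2.1], 'drz', 0, 'tilt deg', [0.22, -0.02], 'yaw', np.float64(-23.4), 't', 12.7)
```

The gear lies flat and centred in the large nest. Now back to the drive for the flange.

>>> step_arm(motion=[{"dr":[0,0,0],"slide":[-35,-35,0],"jaw":50},{"dr":[0,0,0],"slide":[-75,-75,0],"jaw":50},{"dr":[0,0,0],"slide":[-115,-115,0],"jaw":50},{"dr":[0,0,0],"slide":[-155,-150,0],"jaw":50},{"dr":[0,0,0],"slide":[-187,-184,0],"jaw":50},{"dr":[0,0,0],"slide":[-187,-184,0],"jaw":50},{"dr":[0,0,0],"slide":[-187,-184,0],"jaw":50},{"dr":[0,0,0],"slide":[-187,-184,0],"jaw":50}])

```text
clock: 13.7
position: [465.0, 27.9, 125.8]
ee_rot: [0.979, -0.204, -0.0, 0.0]
contact_force: [-0.6, -0.5, -0.5]
gripper_width: 49.7
grasp_force: 0.0
```

Run:
```python
from h import *
im,s=liner((12,110,60),(30,255,255),48,600); cv2.imwrite("pics/w10.png",im)
print(go([465,28.5,49.5]))
x=optics.get_image("side")
c=np.hstack([cv2.resize(im[60:300,180:400],(400,436)),cv2.resize(x[200:320,220:330],(400,436))]); cv2.imwrite("pics/c10.png",c)
```

```text
[110. 308.] ell [460.7 157.8] [30.3 45.9] rect [array([454.6, 160.7]), array([37.2, 37.1]), np.float64(25.1)]
[282. 228.] ell [465.2  29.7] [32.4 76.4] rect [array([465.3,  29.8]), array([70.2, 30.4]), np.float64(66.5)]
[ 67. 106.] ell [589.5 109.1] [ 79.3 131.7] rect [array([587.3, 109.5]), array([ 76.1, 113.7]), np.float64(55.3)]
('slide', [-0.2, -0.6, 76.3], 'drz', 0, 'tilt deg', [-0.05, -0.02], 'yaw', np.float64(-23.5), 't', 13.75)
```

View pics/c10.png

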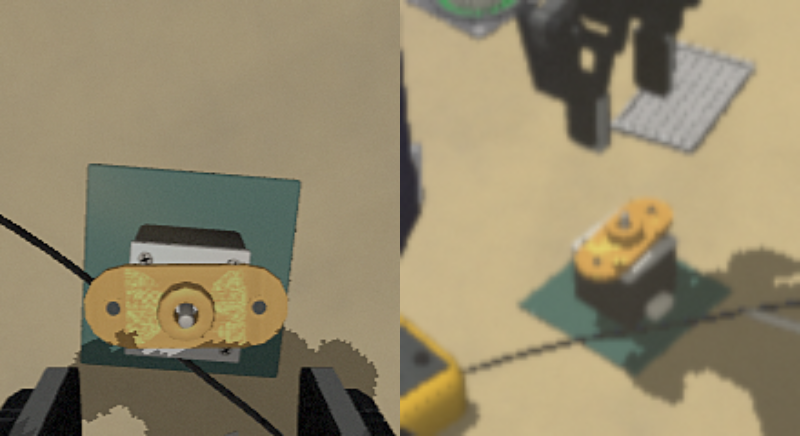

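The flange lies flat on the motor with its boss at left-panel (187,315), aligned with the tool, and the plug is at right-panel (658,305). Descending to the boss.

>>> step_arm(motion=[{"dr":[0,0,0],"slide":[0,-1.5,30],"jaw":45},{"dr":[0,0,0],"slide":[0,-1.5,55],"jaw":45},{"dr":[0,0,0],"slide":[0,-1.5,68],"jaw":45},{"dr":[0,0,0],"slide":[0,-1.5,73],"jaw":45},{"dr":[0,0,0],"slide":[0,-1.5,75],"jaw":45},{"dr":[0,0,0],"slide":[0,-1.5,75],"jaw":45},{"dr":[0,0,0],"slide":[0,-1.5,75],"jaw":45},{"dr":[0,0,0],"slide":[0,-1.5,75],"jaw":45}])

```text
clock: 14.8
position: [465.4, 30.3, 51.7]
ee_rot: [0.979, -0.203, 0.0, -0.0]
contact_force: [1.0, -0.4, -0.2]
gripper_width: 45.4
grasp_force: 0.0
```

>>> step_arm(motion=[{"dr":[0,0,0],"slide":[0,0,2],"jaw":35},{"dr":[0,0,0],"slide":[0,0,2],"jaw":25},{"dr":[0,0,0],"slide":[0,0,2],"jaw":12},{"dr":[0,0,0],"slide":[0,0,2],"jaw":12},{"dr":[0,0,0],"slide":[0,0,2],"jaw":12},{"dr":[0,0,0],"slide":[0,0,2],"jaw":12},{"dr":[0,0,0],"slide":[0,0,2],"jaw":12},{"dr":[0,0,0],"slide":[0,0,2],"jaw":12}])

```text
clock: 15.8
position: [465.0, 30.0, 49.4]
ee_rot: [0.979, -0.203, -0.0, 0.0]
contact_force: [-2.8, -2.4, 6.1]
gripper_width: 16.0
grasp_force: 58.8
```

>>> step_arm(motion=[{"dr":[0,0,0],"slide":[0,0,-4],"jaw":12},{"dr":[0,0,0],"slide":[0,0,-10],"jaw":12},{"dr":[0,0,0],"slide":[0,0,-20],"jaw":12},{"dr":[0,0,0],"slide":[0,0,-32],"jaw":12},{"dr":[0,0,0],"slide":[0,0,-45],"jaw":12},{"dr":[0,0,0],"slide":[0,0,-60],"jaw":12},{"dr":[0,0,0],"slide":[0,0,-70],"jaw":12},{"dr":[0,0,0],"slide":[0,0,-70],"jaw":12}])

```text
clock: 16.8
position: [465.7, 30.4, 120.3]
ee_rot: [0.979, -0.203, 0.001, -0.001]
contact_force: [0.4, -0.3, -1.6]
gripper_width: 16.5
grasp_force: 58.7
```

Run:
```python
from h import *
st=arm.read_state(); z=st["position"][2]
im,s=liner((12,110,40),(30,255,255),z-1,600); cv2.imwrite("pics/w11.png",im)
print(st["position"],st["gripper_width"],go([466,-157.5,120],-14.7),go([466-75,-157.5+20,120],-14.7))
```

```text
[118. 319.] ell [481.  108.4] [24.5 28.2] rect [array([477.9, 108. ]), array([26.6, 25. ]), np.float64(24.8)]
[287. 271.] ell [467.6  30.2] [30.8 66.1] rect [array([466.7,  30.4]), array([70. , 30.5]), np.float64(66.7)]
[ 67. 107.] ell [567.9  74.5] [52.7 86. ] rect [array([566.4,  74.6]), array([50.5, 74.6]), np.float64(55.3)]
[465.74606793  30.37047971 120.3130216 ] 16.51364981236475 ('slide', [75.3, 171.9, -0.5], 'drz', np.float64(-1.09), 'tilt deg', [0.03, 0.03], 'yaw', np.float64(-23.4), 't', 16.85) ('slide', [-1.5, 183.4, -0.5], 'drz', np.float64(-1.09), 'tilt deg', [0.03, 0.03], 'yaw', np.float64(-23.4), 't', 16.85)
```

>>> step_arm(motion=[{"dr":[0,0,-0.2],"slide":[0,35,0],"jaw":12},{"dr":[0,0,-0.4],"slide":[0,75,0],"jaw":12},{"dr":[0,0,-0.7],"slide":[0,115,0],"jaw":12},{"dr":[0,0,-1],"slide":[0,155,0],"jaw":12},{"dr":[0,0,-1.1],"slide":[-1,183,0],"jaw":12},{"dr":[0,0,-1.1],"slide":[-1,183,0],"jaw":12},{"dr":[0,0,-1.1],"slide":[-1,183,0],"jaw":12},{"dr":[0,0,-1.1],"slide":[-1,183,0],"jaw":12}])

```text
clock: 17.85
position: [392.0, -136.9, 119.2]
ee_rot: [0.992, -0.127, -0.0, -0.0]
contact_force: [0.0, 0.9, -1.2]
gripper_width: 16.3
grasp_force: 58.9
```

```bash
cat > tray.py <<'E'
from h import *
s=arm.read_state(); im=optics.get_image("wrist"); hsv=cv2.cvtColor(im,cv2.COLOR_BGR2HSV)
m=cv2.morphologyEx(cv2.inRange(hsv,(0,0,110),(180,45,255)),cv2.MORPH_CLOSE,np.ones((7,7)))
cs,_=cv2.findContours(m,cv2.RETR_EXTERNAL,cv2.CHAIN_APPROX_NONE)
for c in cs:
    if cv2.contourArea(c)>1500: print(c[:,0].mean(0).round(),[np.round(q,1) for q in cv2.minAreaRect(onplane("wrist",c[:,0],6,s)[:,:2].astype(np.float32))])
cv2.imwrite("pics/tray.png",im); print(s["position"])
E
python3 tray.py; python3 -c "
from h import *
print(go([466,-157.5,5],-14.7))"
```

```text
[ 12. 187.] [array([458.4,  46.2]), array([17.8, 49.3]), np.float64(63.9)]
[522. 267.] [array([ 300.1, -279.2]), array([ 95.8, 214.3]), np.float64(86.7)]
[287. 101.] [array([ 466.2, -157.4]), array([97.1, 54.3]), np.float64(75.5)]
[ 392.02423929 -136.87400631  119.18171826]
('slide', [76.8, 1.4, 114.2], 'drz', np.float64(0.02), 'tilt deg', [-0.0, 0.0], 'yaw', np.float64(-14.5), 't', 17.9)
```

>>> step_arm(motion=[{"dr":[0,0,0],"slide":[40,0.5,0],"jaw":12},{"dr":[0,0,0],"slide":[76,1.4,20],"jaw":12},{"dr":[0,0,0],"slide":[76,1.4,60],"jaw":12},{"dr":[0,0,0],"slide":[76,1.4,90],"jaw":12},{"dr":[0,0,0],"slide":[76,1.4,103],"jaw":12},{"dr":[0,0,0],"slide":[76,1.4,108],"jaw":12},{"dr":[0,0,0],"slide":[76,1.4,110],"jaw":12},{"dr":[0,0,0],"slide":[76,1.4,110],"jaw":12}])

```text
clock: 18.9
position: [465.5, -157.9, 10.2]
ee_rot: [0.992, -0.127, 0.001, -0.0]
contact_force: [-1.1, -0.4, -1.5]
gripper_width: 16.4
grasp_force: 58.9
```

```bash
python3 -c "
from h import *
print(go([466.2,-157.4,8]),arm.read_state()['contact_force'])"
```

```text
('slide', [0.5, -0.6, 2.2], 'drz', 0, 'tilt deg', [0.11, -0.01], 'yaw', np.float64(-14.6), 't', 18.9) [-1.07330717 -0.40088281 -1.49391482]
```

>>> step_arm(motion=[{"dr":[0,0,0],"slide":[0,0,1],"jaw":12},{"dr":[0,0,0],"slide":[0,0,1],"jaw":18},{"dr":[0,0,0],"slide":[0,0,1],"jaw":26},{"dr":[0,0,0],"slide":[0,0,1],"jaw":32},{"dr":[0,0,0],"slide":[0,0,-8],"jaw":36},{"dr":[0,0,0],"slide":[0,0,-45],"jaw":50},{"dr":[0,0,0],"slide":[-30,0,-90],"jaw":60},{"dr":[0,0,0],"slide":[-60,0,-110],"jaw":65}])

```text
clock: 19.9
position: [407.5, -142.7, 122.0]
ee_rot: [0.992, -0.127, 0.002, -0.0]
contact_force: [0.2, 0.5, 0.1]
gripper_width: 64.9
grasp_force: 0.0
```

```bash
python3 - <<'E'
from h import *
im,s=liner((12,110,40),(30,255,255),6,600); cv2.imwrite("pics/w12.png",im); print(s["position"])
print(go([465.5,29.5,140],-28),go([390,70,150],-28))
E
python3 tray.py
```

```text
[284. 130.] ell [ 464.8 -157.3] [31.5 76.2] rect [array([ 464.8, -157.4]), array([70., 29.]), np.float64(75.4)]
[ 407.52550211 -142.74764251  122.04366263]
('slide', [16.4, -181.8, -16.6], 'drz', np.float64(1.67), 'tilt deg', [0.22, 0.04], 'yaw', np.float64(-14.6), 't', 19.95) ('slide', [-66.9, -202.0, -26.8], 'drz', np.float64(1.67), 'tilt deg', [0.22, 0.04], 'yaw', np.float64(-14.6), 't', 19.95)
[ 14. 206.] [array([457.6,  48.6]), array([22. , 49.1]), np.float64(63.6)]
[520. 259.] [array([ 322.9, -288. ]), array([ 94.8, 180.5]), np.float64(86.4)]
[283. 121.] [array([ 466.1, -157.4]), array([97.2, 54.8]), np.float64(75.4)]
[ 403.82239726 -142.29122127  123.08046382]
```

The flange lies flat, centred and lengthwise in the tray. Next is the motor.

>>> step_arm(motion=[{"dr":[0,0,0.3],"slide":[5,-35,-17],"jaw":65},{"dr":[0,0,0.7],"slide":[8,-75,-17],"jaw":65},{"dr":[0,0,1.2],"slide":[12,-115,-17],"jaw":65},{"dr":[0,0,1.6],"slide":[16,-155,-17],"jaw":65},{"dr":[0,0,1.67],"slide":[20,-182,-17],"jaw":65},{"dr":[0,0,1.67],"slide":[20,-182,-17],"jaw":65},{"dr":[0,0,1.67],"slide":[20,-182,-17],"jaw":65},{"dr":[0,0,1.67],"slide":[20,-182,-17],"jaw":65}])

```text
clock: 21.0
position: [471.6, 27.4, 136.2]
ee_rot: [0.97, -0.242, -0.0, 0.0]
contact_force: [0.6, 0.2, 0.6]
gripper_width: 65.1
grasp_force: 0.0
```

Run:
```python
from h import *
s=arm.read_state(); im=optics.get_image("wrist"); cv2.imwrite("pics/w13.png",im); hsv=cv2.cvtColor(im,cv2.COLOR_BGR2HSV)
m=np.zeros(im.shape[:2],np.uint8); u,v=proj("wrist",[465.5,29.5,44],s)[0].astype(int); print(u,v,s["position"])
m[v-60:v+60,u-60:u+60]=cv2.inRange(hsv,(0,0,70),(180,45,255))[v-60:v+60,u-60:u+60]
m=cv2.morphologyEx(m,cv2.MORPH_CLOSE,np.ones((5,5)))
cs,_=cv2.findContours(m,cv2.RETR_EXTERNAL,cv2.CHAIN_APPROX_NONE)
for c in cs:
    if cv2.contourArea(c)>300: print(c[:,0].mean(0).round(),[np.round(q,1) for q in cv2.minAreaRect(onplane("wrist",c[:,0],44,s)[:,:2].astype(np.float32))])
print(go([465.5,29.5,14],-28))
cv2.imwrite("pics/c13.png",np.hstack([cv2.resize(im[v-70:v+90,u-80:u+80],(480,480)),cv2.cvtColor(cv2.resize(m[v-70:v+90,u-80:u+80],(300,300)),cv2.COLOR_GRAY2BGR).repeat(1,0) if 0 else np.pad(cv2.cvtColor(cv2.resize(m[v-70:v+90,u-80:u+80],(300,300)),cv2.COLOR_GRAY2BGR),((0,180),(0,0),(0,0)))]))
```

```text
286 230 [471.55637977  27.43913897 136.21615003]
[274. 207.] [array([477.6,  30.7]), array([59.4, 61.4]), np.float64(62.0)]
('slide', [-6.4, 1.0, 122.3], 'drz', np.float64(-0.0), 'tilt deg', [-0.02, -0.01], 'yaw', np.float64(-28.0), 't', 21.05)
```

Run:
```python
from h import *
s=arm.read_state(); im=cv2.imread("pics/w13.png"); hsv=cv2.cvtColor(im,cv2.COLOR_BGR2HSV)
u,v=286,230
for lo in (110,140,170):
    m=np.zeros(im.shape[:2],np.uint8); m[v-50:v+50,u-50:u+50]=cv2.inRange(hsv,(0,0,lo),(180,30,255))[v-50:v+50,u-50:u+50]
    m=cv2.morphologyEx(m,cv2.MORPH_OPEN,np.ones((3,3)))
    cs,_=cv2.findContours(m,cv2.RETR_EXTERNAL,cv2.CHAIN_APPROX_NONE)
    for c in cs:
        if cv2.contourArea(c)>150: print(lo,c[:,0].mean(0).round(),cv2.contourArea(c),[np.round(q,1) for q in cv2.minAreaRect(onplane("wrist",c[:,0],44,s)[:,:2].astype(np.float32))])
```

```text
110 [285. 225.] 2871.5 [array([467.4,  28.5]), array([41.8, 36.5]), np.float64(62.0)]
140 [285. 225.] 2756.5 [array([467.2,  28.8]), array([41.2, 35.9]), np.float64(62.0)]
170 [287. 223.] 2027.0 [array([468.1,  28.2]), array([40.4, 33.7]), np.float64(62.0)]
```

>>> step_arm(motion=[{"dr":[0,0,0],"slide":[-6.5,1,30],"jaw":65},{"dr":[0,0,0],"slide":[-6.5,1,65],"jaw":65},{"dr":[0,0,0],"slide":[-6.5,1,95],"jaw":65},{"dr":[0,0,0],"slide":[-6.5,1,112],"jaw":65},{"dr":[0,0,0],"slide":[-6.5,1,120],"jaw":65},{"dr":[0,0,0],"slide":[-6.5,1,121],"jaw":65},{"dr":[0,0,0],"slide":[-6.5,1,121],"jaw":65},{"dr":[0,0,0],"slide":[-6.5,1,121],"jaw":65}])

```text
clock: 22.05
position: [466.3, 30.6, 16.0]
ee_rot: [0.97, -0.242, 0.001, -0.0]
contact_force: [-0.2, -0.6, 0.2]
gripper_width: 65.4
grasp_force: 0.0
```

>>> step_arm(motion=[{"dr":[0,0,0],"slide":[0,0,0],"jaw":50},{"dr":[0,0,0],"slide":[0,0,0],"jaw":34},{"dr":[0,0,0],"slide":[0,0,0],"jaw":34},{"dr":[0,0,0],"slide":[0,0,0],"jaw":34},{"dr":[0,0,0],"slide":[0,0,0],"jaw":34},{"dr":[0,0,0],"slide":[0,0,0],"jaw":34},{"dr":[0,0,0],"slide":[0,0,0],"jaw":34},{"dr":[0,0,0],"slide":[0,0,0],"jaw":34}])

```text
clock: 23.05
position: [466.0, 30.5, 15.9]
ee_rot: [0.97, -0.241, 0.0, -0.0]
contact_force: [-0.0, -0.1, 6.0]
gripper_width: 40.7
grasp_force: 62.2
```

>>> step_arm(motion=[{"dr":[0,0,0],"slide":[0,0,-5],"jaw":34},{"dr":[0,0,0],"slide":[0,0,-15],"jaw":34},{"dr":[0,0,0],"slide":[0,0,-30],"jaw":34},{"dr":[0,0,0],"slide":[0,0,-50],"jaw":34},{"dr":[0,0,0],"slide":[0,0,-75],"jaw":34},{"dr":[0,0,0],"slide":[0,0,-100],"jaw":34},{"dr":[0,0,0],"slide":[0,0,-110],"jaw":34},{"dr":[0,0,0],"slide":[0,0,-110],"jaw":34}])

```text
clock: 24.05
position: [465.8, 30.6, 125.7]
ee_rot: [0.97, -0.242, 0.0, -0.0]
contact_force: [-0.1, -0.4, -3.0]
gripper_width: 41.1
grasp_force: 61.3
```

Run:
```python
from h import *
s=arm.read_state(); im=optics.get_image("wrist"); cv2.imwrite("pics/w14.png",im); hsv=cv2.cvtColor(im,cv2.COLOR_BGR2HSV)
z=s["position"][2]+30;print(s["position"])
u,v=proj("wrist",s["position"]+[0,0,30],s)[0].astype(int)
m=np.zeros(im.shape[:2],np.uint8); sl=np.s_[max(v-90,0):v+90,u-70:u+70]; m[sl]=cv2.inRange(hsv,(0,0,100),(180,30,255))[sl]
cs,_=cv2.findContours(cv2.morphologyEx(m,cv2.MORPH_OPEN,np.ones((3,3))),cv2.RETR_EXTERNAL,cv2.CHAIN_APPROX_NONE)
for c in cs:
    if cv2.contourArea(c)>300: print(c[:,0].mean(0).round(),cv2.boundingRect(c),[np.round(q,1) for q in cv2.minAreaRect(onplane("wrist",c[:,0],z,s)[:,:2].astype(np.float32))])
print(go([440,190,124],25),go([365,160,124],25))
```

```text
[465.78473713  30.55182965 125.66713535]
[283. 308.] (223, 258, 123, 108) [array([467.4,  30.1]), array([40.6, 40.9]), np.float64(62.1)]
('slide', [-97.2, -129.1, 0.9], 'drz', np.float64(-6.62), 'tilt deg', [-0.05, 0.01], 'yaw', np.float64(-28.0), 't', 24.1) ('slide', [-149.3, -67.5, 1.0], 'drz', np.float64(-6.62), 'tilt deg', [-0.05, 0.01], 'yaw', np.float64(-28.0), 't', 24.1)
```

The motor is held flat and square. Carrying it towards the cradle while turning it.

>>> step_arm(motion=[{"dr":[0,0,-1],"slide":[-20,-10,0],"jaw":34},{"dr":[0,0,-2],"slide":[-45,-23,0],"jaw":34},{"dr":[0,0,-3],"slide":[-70,-36,0],"jaw":34},{"dr":[0,0,-4.1],"slide":[-95,-48,0],"jaw":34},{"dr":[0,0,-5.2],"slide":[-120,-61,0],"jaw":34},{"dr":[0,0,-6.3],"slide":[-141,-72,0],"jaw":34},{"dr":[0,0,-6.6],"slide":[-141,-72,0],"jaw":34},{"dr":[0,0,-6.6],"slide":[-141,-72,0],"jaw":34}])

```text
clock: 25.1
position: [374.3, 159.9, 124.3]
ee_rot: [0.977, 0.215, -0.001, 0.001]
contact_force: [0.7, 1.1, -2.3]
gripper_width: 40.9
grasp_force: 61.4
```

Run:
```python
from h import *
im,s=liner((20,120,60),(35,255,255),4,600); cv2.imwrite("pics/w15.png",im)
print(s["position"],go([440,192,17],25))
hsv=cv2.cvtColor(im,cv2.COLOR_BGR2HSV); u,v=proj("wrist",[440,192,12],s)[0].astype(int); print(u,v)
cv2.imwrite("pics/w15c.png",cv2.resize(im,(800,600)))
```

```text
[ 97. 292.] ell [237.6 257.4] [ 76.8 100.8] rect [array([247.9, 264.8]), array([ 62.2, 106. ]), np.float64(40.5)]
[281. 107.] ell [440.1 193.1] [51.  51.9] rect [array([440.3, 193.3]), array([43.7, 44.5]), np.float64(24.9)]
[439.   7.] ell [537.7 128.3] [13.8 43.2] rect [array([537.9, 124.5]), array([13.4, 42.5]), np.float64(24.9)]
[374.28755712 159.86268176 124.34110035] ('slide', [73.2, -1.9, 107.3], 'drz', np.float64(-0.03), 'tilt deg', [-0.09, -0.08], 'yaw', np.float64(24.8), 't', 25.15)
281 108
```

View pics/w15c.png

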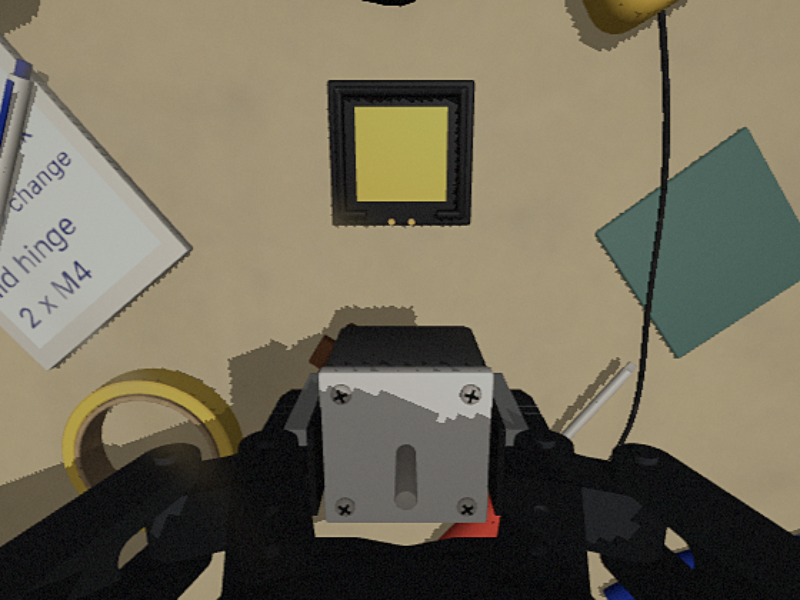

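The cradle's gap, with its two gold contacts, is at (402,222) on the tool's −x side, where the motor's plug points. The yellow patch centre is at (403,153), and the motor is square in the grip. Lowering it into the cradle.

>>> step_arm(motion=[{"dr":[0,0,0],"slide":[35,-1.5,0],"jaw":34},{"dr":[0,0,0],"slide":[72,-3,10],"jaw":34},{"dr":[0,0,0],"slide":[72.5,-3,40],"jaw":34},{"dr":[0,0,0],"slide":[72.5,-3,70],"jaw":34},{"dr":[0,0,0],"slide":[72.5,-3,85],"jaw":34},{"dr":[0,0,0],"slide":[72.5,-3,89],"jaw":34},{"dr":[0,0,0],"slide":[72.5,-3,89],"jaw":34},{"dr":[0,0,0],"slide":[72.5,-3,89],"jaw":34}])

```text
clock: 26.15
position: [440.0, 193.6, 37.0]
ee_rot: [0.977, 0.215, 0.001, -0.0]
contact_force: [-0.3, -0.2, -1.6]
gripper_width: 41.4
grasp_force: 61.4
```

```bash
python3 -c "
from h import *
print(go([438.8,192.6,17],24.9),arm.read_state()['contact_force'])"
```

```text
('slide', [-1.6, 0.4, 20.0], 'drz', np.float64(-0.01), 'tilt deg', [0.07, 0.06], 'yaw', np.float64(24.8), 't', 26.15) [-0.28396684 -0.23010347 -1.57781638]
```

>>> step_arm(motion=[{"dr":[0,0,0],"slide":[-1.5,0,5],"jaw":34},{"dr":[0,0,0],"slide":[-1.5,0,10],"jaw":34},{"dr":[0,0,0],"slide":[-1.5,0,14],"jaw":34},{"dr":[0,0,0],"slide":[-1.5,0,17],"jaw":34},{"dr":[0,0,0],"slide":[-1.5,0,19],"jaw":34},{"dr":[0,0,0],"slide":[-1.5,0,19],"jaw":34},{"dr":[0,0,0],"slide":[-1.5,0,19],"jaw":34},{"dr":[0,0,0],"slide":[-1.5,0,19],"jaw":34}])

```text
clock: 27.15
position: [438.2, 192.7, 17.4]
ee_rot: [0.977, 0.215, 0.0, -0.0]
contact_force: [0.1, 0.5, -2.0]
gripper_width: 41.1
grasp_force: 61.6
```

Nearly on the floor, with no wall contact. Releasing and lifting straight off.

>>> step_arm(motion=[{"dr":[0,0,0],"slide":[0,0,0.5],"jaw":34},{"dr":[0,0,0],"slide":[0,0,0.5],"jaw":43},{"dr":[0,0,0],"slide":[0,0,0.5],"jaw":50},{"dr":[0,0,0],"slide":[0,0,0.5],"jaw":58},{"dr":[0,0,0],"slide":[0,0,0],"jaw":64},{"dr":[0,0,0],"slide":[0,0,-30],"jaw":66},{"dr":[0,0,0],"slide":[0,0,-75],"jaw":66},{"dr":[0,0,0],"slide":[0,0,-120],"jaw":66}])

```text
clock: 28.15
position: [437.9, 192.5, 138.5]
ee_rot: [0.977, 0.215, -0.0, 0.0]
contact_force: [-0.5, 1.6, -0.8]
gripper_width: 66.0
grasp_force: 0.0
```

>>> step_arm(motion=[{"dr":[0,0,0],"slide":[-20,0,-20],"jaw":66},{"dr":[0,0,0],"slide":[-40,0,-20],"jaw":66},{"dr":[0,0,0],"slide":[-40,0,-20],"jaw":66},{"dr":[0,0,0],"slide":[-40,0,-20],"jaw":66},{"dr":[0,0,0],"slide":[-40,0,-20],"jaw":66},{"dr":[0,0,0],"slide":[-40,0,-20],"jaw":66},{"dr":[0,0,0],"slide":[-40,0,-20],"jaw":66},{"dr":[0,0,0],"slide":[-40,0,-20],"jaw":66}])

```text
clock: 29.15
position: [401.9, 175.9, 157.2]
ee_rot: [0.977, 0.215, -0.0, 0.0]
contact_force: [0.4, -0.5, -0.3]
gripper_width: 66.0
grasp_force: 0.0
```

Run:
```python
from h import *
s=arm.read_state(); im=optics.get_image("wrist"); cv2.imwrite("pics/w16.png",im); hsv=cv2.cvtColor(im,cv2.COLOR_BGR2HSV)
print(s["position"],s["contact_force"])
u,v=proj("wrist",[440,193,45],s)[0].astype(int); print(u,v)
m=np.zeros(im.shape[:2],np.uint8); sl=np.s_[max(v-70,0):v+70,u-70:u+70]; m[sl]=cv2.inRange(hsv,(0,0,90),(180,30,255))[sl]
cs,_=cv2.findContours(cv2.morphologyEx(m,cv2.MORPH_OPEN,np.ones((3,3))),cv2.RETR_EXTERNAL,cv2.CHAIN_APPROX_NONE)
for c in cs:
    if cv2.contourArea(c)>150: print("top",[np.round(q,1) for q in cv2.minAreaRect(onplane("wrist",c[:,0],45,s)[:,:2].astype(np.float32))])
k=cv2.inRange(hsv,(0,0,0),(180,255,55)); n,l,st,ce=cv2.connectedComponentsWithStats(k)
c=[i for i in range(1,n) if st[i,4]>500]; print([(st[i].tolist()) for i in c])
# knob/gear/flange/multimeter from the top camera, compared with the first picture
t=optics.get_image("top"); cv2.imwrite("pics/top9.png",t); t0=cv2.imread("pics/top0.png")
d=cv2.absdiff(t,t0).max(2)[130:200,182:236]; print("meter diff px",(d>50).sum())
```

```text
[401.92328285 175.8837641  157.16944446] [ 0.43068886 -0.49649997 -0.2766142 ]
284 156
top [array([437.3, 192.6]), array([42.1, 41.9]), np.float64(24.8)]
[[152, 0, 166, 66, 8419], [456, 0, 52, 16, 526], [0, 3, 30, 102, 1487], [0, 70, 560, 350, 45755], [241, 107, 88, 86, 2953], [223, 251, 71, 81, 3305]]
meter diff px 0
```

The motor stands square in the cradle, about 3 mm off centre, its top seen as 42 × 42 mm, and the multimeter hasn't moved. Handing in.

```bash
python3 -c "
from bench import arm
print(arm.job_done())"
```

```text
the job is handed in; nothing more can be done
None
```

I stripped the drive and handed the job in at about 29 s: knob, gear, flange and motor each measured in its own place within tolerance (motor about 3 mm off centre, plug at the gap), and the multimeter hadn't moved; the hand-in returned no verdict.

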